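# Turn the wax pan's handle in over the studio hotplate and set its dial

## Robot

A 7-joint arm with a two-finger parallel gripper is mounted at the origin on a cart in front of the work surface, level with it; the furniture and walls round the work are solid. World frame = base frame: x ahead of the robot, y to its left, z up, the work surface at z = 0. Lengths are in m, angles in rad, forces in N, time in s.
With the tool pointing down it reaches from about 0.4 to 0.85 m from the base axis. Payload 10.4 kg.
Tool frame: the origin (TCP) lies on the centre line of the jaws, within the pads' length; the fingertips stand 11 mm ahead of it and the grasp point (between the pads) lies 8 mm behind it (tip_reach is the distance from the TCP to the fingertips, in m); z points along the fingers, y is the line along which they close (so a half turn about z gives the same grasp; the last joint's range is limited). The gripper opens to 85 mm and grips with 20 to 120 N. Pads are 22 mm wide; open, the fingers measure 114 mm over their backs; the gripper's body (76 mm by 85 mm) begins 54 mm behind the grasp point. The pads swing forward as they close: fully open they stand 13 mm farther back than shut.
Start: joints at [1.188, 0.332, -0.065, 1.46, 0.022, 1.35, -0.088], TCP at [0.22, -0.585, 0.242] pointing down, gripper open.
Joint ranges: [-2.6, 2.6], [-0.5, 2.12], [-1.47, 1.34], [0.16, 2.42], [-1.27, 4.41], [0.06, 2.06], [-2.6, 2.6]. Speed limits (rad/s): [2.22, 2.22, 2.79, 2.79, 3.14, 3.14, 3.14].

## Interface

Orientations are given as a unit quaternion [x, y, z, w].
In Python, from workcell import get_obs, camera, hand_in, tip_reach gives the robot as it stands. The module is installed in compiled form; this text tells all that it offers.
- The arm moves only by the tool move_arm, never from a script. Its argument "plan" is a list of rows, each an object with "delta_pos": the shift along the tool's x, y, z in a scale on which 1.0 is 0.75 m, a list of three; "turn": the turn, a rotation vector about the tool's x, y, z in shares of pi rad (1.0 is pi rad), a list of three; "fingers": the closure, from 0 (fully open) to 1 (shut). A call has 1 to 12 rows; each row is the pose to reach, as a shift and turn from the pose commanded when the call began, along the tool's axes at that moment; what a row does not reach only later rows make up. A row lasts 1/8 s, in which the tool goes at most 62.5 mm and 10.7 degrees, less where a joint would pass 70% of its speed; a pose out of reach is approached as far as the arm can. A shift or turn number past 1, either way, is cut back to 1. A call with a gripper value outside its range is refused whole. The fingers move at their own pace and stop on an object; "force" is the grip in N (left out, the last holds). Time passes only in rows, so rows that repeat a pose let the fingers close. It gives the time, the measured TCP pose, the force, the opening and the grip force at its end, in the units of the state.
- get_obs(): the state, without advancing time (a new reading comes with each control period).
- camera(name): name is "side" or "top"; returns a dict with "color" (420x560x3 uint8, red, green, blue), "range_z" (420x560 float32, m along the optical axis (not along the pixel's ray), 0 where there is no reading), "fx", "fy", "cx", "cy" (pixels), "k1" (the pictures are not rectified: a ray, as slopes to the right and down, at radius r is drawn at 1 + k1 r^2 times it, then the intrinsics apply), "R" (3x3) and "t" (3): a world point X has camera coordinates R X + t. Camera axes: x right, y down, z forward; pixel columns grow to the right and rows downward; lengths in m; the calibration is good to about 2 mm. A picture is of the moment at which its call begins.
- hand_in(): hands the job in; it is judged then, once.
The state is a dict: "clock": time; "joint_pos": joint angles; "joint_velocities": joint speeds; "tau": joint torques, N m; "position": TCP position; "ee_rot": TCP orientation; "ft_force": force on the tool from outside, world axes, zero at the start; "torque": the same for the moment, N m; "grip_width": opening from 0.0 (shut) to 1.0 (fully open); "grasp_force": force on a finger pad.
Only numpy, scipy, OpenCV 4.12 (cv2) and the standard library are available. Lean on these libraries where they do the work, as an engineer would, in place of code of your own. Each camera call takes 0.05 s, during which the arm holds its last target. There are 200 camera calls.

## Task

The cold twin hotplate is being made ready for melting beeswax, but the handle of the small steel pan sticks out over the front, above the dials. Swing the handle round inward, over the middle of the hotplate, until it slants towards the back with its end inside the hotplate's edges and clear of the blue pot; the pan stays on its ring and centred there, neither lifted nor tipped nor knocked against the pot. Then turn the dial in front of the pan's ring to the yellow mark on its scale, leaving the other dial, the pot and the things round about as they are.

Things in the scene. Friction and masses are not known exactly. Their poses are not given: they have to be found in the camera images.
- hotplate: Fixed cream hotplate, two black iron rings, 510 mm wide (y), 290 deep (x), deck 72 mm high. Origin: centre of its underside on the table; x to its back (edges x = -0.145 front, 0.145 back), y to its left (edges +-0.255). Yaw up to 0.12 rad. The front 60 mm is a dark fascia sloping 35 deg, facing up and to the robot: z = 0.030 at the front edge, 0.072 at x = -0.085.
- ring_left (a point): Centre of the top of the left ring (149 mm across), at (0.03, 0.135, 0.082) in the hotplate's frame. The left dial, in front of it, belongs to it.
- ring_right (a point): Centre of the top of the right ring (149 mm across), at (0.03, -0.135, 0.082) in the hotplate's frame. The right dial belongs to it.
- pan: Loose steel pan with beeswax bars, about 0.4 kg, on either ring (see which). Base 92 mm, rim 110 mm across, 64 mm high. Origin: centre of underside; x along its one handle, z up. The handle leaves the rim 51 mm up and rises 10 deg outward; at the start it points to the front, give or take 0.3 rad, above the dial. Swung inward it passes the pot with about 25 mm to spare if the pan stays centred.
- pan_handle_grip (a point): Middle of the black grip of the pan's handle, 115 mm from the pan's axis, 61 mm above its underside; the handle is 18 mm wide and 13 mm thick here, with free air below. Axes as the pan's.
- pan_handle_tip (a point): Outer end of the pan's handle, 172 mm from the pan's axis, 72 mm above its underside.
- pot: Loose blue enamel pot with its lid on, about 1 kg, on the other ring, 270 mm from the pan. 133 mm across the lid, 83 mm high, 100 mm with the black lid knob; two small loop lugs on its +x and -x sides reach 88 mm from its axis and point roughly to back and front. Origin: centre of its underside. Bystander.
- dial_left (a joint): Angle of the left dial, rad: 0 with its pointer up the slope (off), growing clockwise as seen facing the fascia. The yellow mark on its scale is at 1.571 (pointer to the right, -y of the hotplate). Stops at 0 and 4.71; stays where left; turns with about 0.03 N m. Starts between 0.3 and 1.0.
- dial_left_grip (a point): On the left dial's axis, 20 mm off the fascia, at (-0.127, 0.135, 0.067) in the hotplate's frame; z along the dial's axis out of the fascia (35 deg from vertical, towards the robot), x along the bar to its pointer end, turning with the dial. Black dial: round skirt 42 mm across, 9 mm high; on it a bar grip 40 mm long, 11 mm wide, up to 28 mm off the fascia, a white line at its pointer end.
- dial_left_pointer (a point): Top of the pointer end of the left dial's bar, 18 mm from its axis.
- dial_right (a joint): Angle of the right dial, rad, as for the left one; its own yellow mark is also at 1.571. Starts between 0.3 and 1.0.
- dial_right_grip (a point): On the right dial's axis, 20 mm off the fascia, at (-0.127, -0.135, 0.067) in the hotplate's frame; axes and sizes as for the left dial.
- dial_right_pointer (a point): Top of the pointer end of the right dial's bar, 18 mm from its axis.
- medium_jar: Loose glass jar, 57 mm across, 98 mm high, on the table to the left of the hotplate. Origin: centre of its underside. Bystander.
- masking_tape: Loose roll of masking tape, 104 mm across, 25 mm high, on the table to the right of the hotplate. Origin: centre of its underside. Bystander.

How it is judged:
On the way, in this order (a step that is already met when the one before it is completed fails the run):
1. the pan's handle is turned in over the hotplate, slanting to the back, the pan centred on its ring (((horizontal distance between pan and ring_left below 0.015 m and x of pan_handle_tip in the frame of hotplate between 0.055 and 0.147 m and y of pan_handle_tip in the frame of hotplate below 0.035 m and z of pan in the frame of hotplate below 0.086 m and angle between pan's own z axis and vertical below 0.05 rad) or (horizontal distance between pan and ring_right below 0.015 m and x of pan_handle_tip in the frame of hotplate between 0.055 and 0.147 m and y of pan_handle_tip in the frame of hotplate above -0.035 m and z of pan in the frame of hotplate below 0.086 m and angle between pan's own z axis and vertical below 0.05 rad))), for 0.2 s.
2. the dial of the pan's ring is at its yellow mark, the other dial as it was (((horizontal distance between pan and ring_left below 0.015 m and x of pan_handle_tip in the frame of hotplate between 0.055 and 0.147 m and y of pan_handle_tip in the frame of hotplate below 0.035 m and z of pan in the frame of hotplate below 0.086 m and angle between pan's own z axis and vertical below 0.05 rad and value of joint dial_left between 1.431 and 1.711 rad and distance of dial_right_pointer from where it was at the start of the episode below 0.003 m) or (horizontal distance between pan and ring_right below 0.015 m and x of pan_handle_tip in the frame of hotplate between 0.055 and 0.147 m and y of pan_handle_tip in the frame of hotplate above -0.035 m and z of pan in the frame of hotplate below 0.086 m and angle between pan's own z axis and vertical below 0.05 rad and value of joint dial_right between 1.431 and 1.711 rad and distance of dial_left_pointer from where it was at the start of the episode below 0.003 m))), for 0.2 s.
At the end, for the whole second after the job is handed in: Pan flat and still, within 15 mm of its ring's centre; handle end 25+ mm behind and 100+ mm inward of that centre, at most 2 mm past the hotplate's back edge, 90+ mm from the pot's axis; that ring's dial within 0.14 rad of 1.571; other dial's pointer within 3 mm of its start (((horizontal distance between pan and ring_left below 0.015 m and x of pan_handle_tip in the frame of hotplate between 0.055 and 0.147 m and y of pan_handle_tip in the frame of hotplate below 0.035 m and z of pan in the frame of hotplate below 0.086 m and angle between pan's own z axis and vertical below 0.05 rad and value of joint dial_left between 1.431 and 1.711 rad and distance of dial_right_pointer from where it was at the start of the episode below 0.003 m) or (horizontal distance between pan and ring_right below 0.015 m and x of pan_handle_tip in the frame of hotplate between 0.055 and 0.147 m and y of pan_handle_tip in the frame of hotplate above -0.035 m and z of pan in the frame of hotplate below 0.086 m and angle between pan's own z axis and vertical below 0.05 rad and value of joint dial_right between 1.431 and 1.711 rad and distance of dial_left_pointer from where it was at the start of the episode below 0.003 m)) and linear speed of pan below 0.01 m/s and horizontal distance between pan_handle_tip and pot above 0.09 m); the robot touches nothing.
It fails at once if the pan is lifted more than 12 mm or tipped more than 10 degrees (z of pan in the frame of hotplate above 0.094 m or angle between pan's own z axis and vertical above 0.175 rad).
It fails at once if the pan is knocked against the pot (more than 1 N) (contact force between pan and pot above 1 N).
It fails at once if the pot is shifted by more than 10 mm (distance of pot from where it was at the start of the episode above 0.01 m).
It fails at once if the glass jar or the roll of tape is shifted by more than 20 mm (distance of any of medium_jar, masking_tape from where it was at the start of the episode above 0.02 m).
It also fails if it takes over 58 s, if anything falls off the work surface, if the arm or the gripper's body presses on something with over 40 N, if the wrist force passes 120 N, or if a joint passes its speed limit or range.

## Working session

There is one attempt and no reset: what is moved stays moved. The work goes in short steps, Python scripts to look and compute and a tool call to move; the robot and the scene stay as the last step left them, time stands still between calls to the robot, and variables do not carry over. Pictures are saved under pics/ and viewed, at most 10 in all, crops included, and the job is handed in when it is done.

Besides the shell and the picture viewer there is one more tool, called after ">>>" as name([rows], argument=value, ...), one row to a line, values as JSON. move_arm: Moves the arm, as the interface text tells. Its arguments: {"type":"object","properties":{"plan":{"type":"array","items":{"type":"object","properties":{"delta_pos":{"type":"array","items":{"type":"number"}},"turn":{"type":"array","items":{"type":"number"}},"fingers":{"type":"number"}}}},"force":{"type":"number"}},"required":["plan"]}

```bash
mkdir -p pics; cat > h.py <<'E'
import numpy as np,cv2
from workcell import get_obs,camera,tip_reach
from scipy.spatial.transform import Rotation as Ro
def ray(c,u,v):
    x=(u-c['cx'])/c['fx'];y=(v-c['cy'])/c['fy'];X,Y=x,y
    for _ in range(20):
        s=1+c['k1']*(X*X+Y*Y);X,Y=x/s,y/s
    return np.array([X,Y,1.])
def org(c): return -np.array(c['R']).T@np.array(c['t'])
def plane(c,u,v,z):
    d=np.array(c['R']).T@ray(c,u,v);o=org(c);return o+d*(z-o[2])/d[2]
def cloud(c):
    H,W=c['range_z'].shape;V,U=np.mgrid[0:H,0:W].astype(float)
    x=(U-c['cx'])/c['fx'];y=(V-c['cy'])/c['fy'];X,Y=x,y
    for _ in range(20):
        s=1+c['k1']*(X*X+Y*Y);X,Y=x/s,y/s
    z=c['range_z'];P=np.stack([X*z,Y*z,z],-1)
    return (P-np.array(c['t']))@np.array(c['R'])
def pix(c,P):
    q=np.array(c['R'])@np.array(P)+np.array(c['t']);x,y=q[0]/q[2],q[1]/q[2];s=1+c['k1']*(x*x+y*y)
    return np.array([c['fx']*x*s+c['cx'],c['fy']*y*s+c['cy']])
E
python3 - <<'E'
from h import *
for n in('top','side'):
    c=camera(n);cv2.imwrite(f'pics/{n}0.png',c['color'][...,::-1]);np.save(f'{n}0.npy',c,allow_pickle=True)
    print(n,org(c).round(3),c['fx'],c['k1'],np.array(c['R']).round(2).tolist())
o=get_obs();print(o['position'],o['ee_rot'],o['clock'],tip_reach,o['joint_pos'])
E
```

```text
top [ 3.280e-01 -1.000e-03  1.178e+00] 403.24379812760515 -0.10436380500864212 [[-0.07, -1.0, -0.01], [-0.97, 0.07, -0.23], [0.23, -0.01, -0.97]]
side [0.245 1.194 0.73 ] 396.9503517253847 -0.10299676109615173 [[-0.97, -0.25, -0.01], [-0.1, 0.44, -0.89], [0.23, -0.86, -0.46]]
[ 0.21996621 -0.58466717  0.24160002] [ 9.83856643e-01  1.78957229e-01 -1.27555764e-04 -6.32948550e-04] 0.1 0.011 [ 1.18840412  0.33281667 -0.06474862  1.46083764  0.0215813   1.34992423
 -0.08849985]
```

View pics/top0.png

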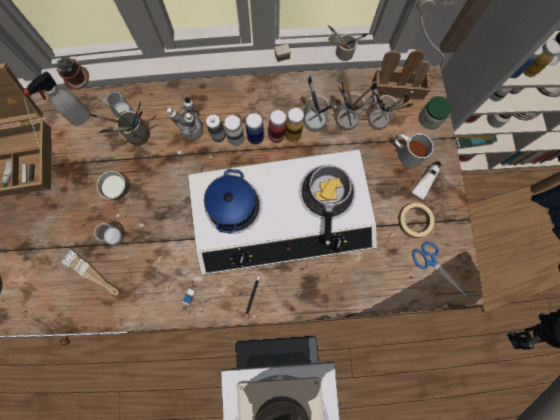

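View pics/side0.png

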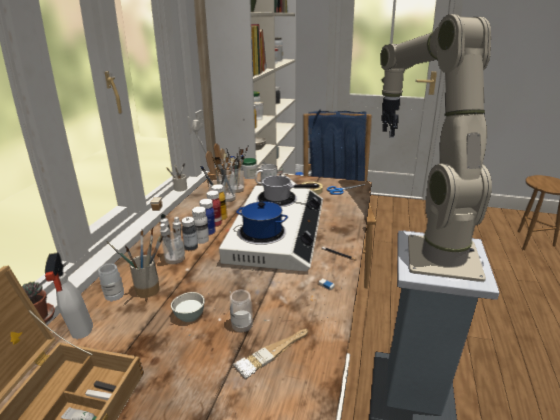

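The top view shows the pan on the right ring at about (329,190), with its handle running to (328,245). The pot is at (231,201) and the dials are at (240,258) and (338,242). The side view agrees and shows the arm parked clear of the hotplate.

```bash
python3 - <<'E'
from h import *
T=np.load('top0.npy',allow_pickle=True).item();S=np.load('side0.npy',allow_pickle=True).item()
for n,c in(('top',T),('side',S)):
    P=cloud(c);col=c['color'].astype(int);hsv=cv2.cvtColor(c['color'],cv2.COLOR_RGB2HSV)
    box=(P[...,0]>.3)&(P[...,0]<.75)&(abs(P[...,1])<.36)&(c['range_z']>0)
    m=box&(P[...,2]>.06)&(P[...,2]<.082)&(hsv[...,1]<60)&(hsv[...,2]>130)
    m=cv2.morphologyEx(m.astype(np.uint8),cv2.MORPH_OPEN,np.ones((3,3)))
    ct=max(cv2.findContours(m,0,1)[0],key=cv2.contourArea)
    print(n,'deck z',np.median(P[m>0][:,2]))
    q=np.array([plane(c,*p[0],.072)[:2] for p in ct],np.float32)
    r=cv2.minAreaRect(q);print(r,cv2.boxPoints(r).round(3).tolist())
    # pot lid/pan rim
    b=box&(P[...,2]>.155)&(P[...,2]<.175)&(hsv[...,0]>105)&(hsv[...,0]<130)&(hsv[...,1]>100)
    print('pot pts',b.sum(),P[b].mean(0).round(3))
    b=box&(P[...,2]>.138)&(P[...,2]<.152)&(P[...,1]<0)
    for r_ in [P[b]]: print('pan rim',len(r_),cv2.minEnclosingCircle(r_[:,:2].astype(np.float32)))
    hd=box&(P[...,1]<.0)&(P[...,2]>.125)&(P[...,2]<.19)&(hsv[...,2]<70)
    hh=P[hd];print('handle',len(hh),hh.mean(0).round(3),hh.min(0).round(3),hh.max(0).round(3))
big=cv2.resize(T['color'][215:285,195:385],None,fx=4.2,fy=4.2,interpolation=cv2.INTER_CUBIC)
big2=cv2.resize(T['color'][150:220,280:380],None,fx=4.2,fy=4.2,interpolation=cv2.INTER_CUBIC)
im=np.zeros((590,798,3),np.uint8);im[:294]=big[:294,:798];im[296:590,:420]=big2
s2=cv2.resize(S['color'][175:245,250:340],None,fx=4.2,fy=4.2,interpolation=cv2.INTER_CUBIC);im[296:590,420:798]=s2
cv2.imwrite('pics/z0.png',np.clip(im.astype(float)*1.5,0,255).astype(np.uint8)[...,::-1])
E
```

```text
top deck z 0.07181680836135532
((0.6038487553596497, -0.04103407263755798), (0.24848821759223938, 0.5077009201049805), 4.7782979011535645) [[0.45899999141693115, 0.20200000703334808], [0.5009999871253967, -0.30399999022483826], [0.7490000128746033, -0.2840000092983246], [0.7070000171661377, 0.22200000286102295]]
pot pts 1723 [0.598 0.095 0.161]
pan rim 449 ((0.5666025280952454, -0.16636884212493896), 0.11258184909820557)
handle 265 [ 0.54  -0.169  0.146] [ 0.455 -0.225  0.125] [ 0.672 -0.135  0.161]
side deck z 0.07148903520463529
((0.604616641998291, -0.02983984351158142), (0.23849833011627197, 0.5094040036201477), 4.65518045425415) [[0.4650000035762787, 0.21400000154972076], [0.5059999823570251, -0.2930000126361847], [0.7440000176429749, -0.27399998903274536], [0.703000009059906, 0.23399999737739563]]
pot pts 515 [0.595 0.112 0.16 ]
pan rim 207 ((0.5661072134971619, -0.16542920470237732), 0.109711654484272)
handle 81 [ 0.508 -0.147  0.147] [ 0.457 -0.159  0.128] [ 0.662 -0.132  0.157]
```

View pics/z0.png

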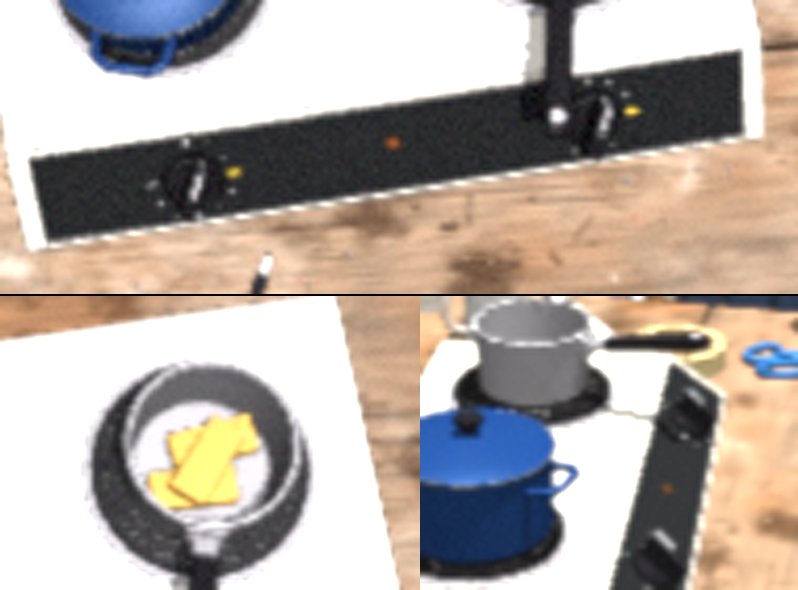

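The crops show the right dial at top-camera pixel (338,243), with its white line about 0.3 rad right of straight up and the yellow mark to its right. The handle tip is at (327,243), above the left side of that dial. Next I'll refine the pan, hotplate and dial positions using both views.

```bash
cat > refine.py <<'E'
from h import *
from scipy.optimize import least_squares
import sys
def tri(a,pa,b,pb):
    A=[];B=[]
    for c,p in((a,pa),(b,pb)):
        d=np.array(c['R']).T@ray(c,*p);d/=np.linalg.norm(d);M=np.eye(3)-np.outer(d,d);A.append(M);B.append(M@org(c))
    return np.linalg.lstsq(np.vstack(A),np.hstack(B),rcond=None)[0]
def blobs(c,lo,hi,b,amin=2):
    hsv=cv2.cvtColor(c['color'],cv2.COLOR_RGB2HSV);m=cv2.inRange(hsv,lo,hi);k=np.zeros_like(m);k[b[0]:b[1],b[2]:b[3]]=1;m=m*k
    n,l,s,ce=cv2.connectedComponentsWithStats(m);return [(s[i,4],ce[i].round(2).tolist()) for i in range(1,n) if s[i,4]>=amin]
def pancentre(c,zr=(.09,.14)):
    P=cloud(c);hsv=cv2.cvtColor(c['color'],cv2.COLOR_RGB2HSV)
    m=(np.hypot(P[...,0]-.58,P[...,1]+.175)<.08)&(P[...,2]>zr[0])&(P[...,2]<zr[1])&(hsv[...,1]<70)&(hsv[...,2]>55)
    m=cv2.erode(m.astype(np.uint8),np.ones((3,3)))>0
    q=P[m]
    f=lambda p:np.hypot(q[:,0]-p[0],q[:,1]-p[1])-(.046+(q[:,2]-.082)*9/64)
    r=least_squares(f,[.6,-.175],loss='soft_l1',f_scale=.003);return r.x.round(4),len(q),np.median(abs(r.fun)).round(4)
E
python3 - <<'E'
from refine import *
T=np.load('top0.npy',allow_pickle=True).item();S=np.load('side0.npy',allow_pickle=True).item()
print('pan side',pancentre(S),'top',pancentre(T))
print('Ty',blobs(T,(20,90,90),(35,255,255),(225,285,195,385)));print('Sy',blobs(S,(18,70,60),(40,255,255),(185,250,295,335)))
print('To',blobs(T,(3,110,60),(18,255,255),(240,258,280,300)));print('So',blobs(S,(3,90,50),(18,255,255),(210,235,295,325)))
print('Tw',blobs(T,(0,0,95),(180,60,255),(228,270,215,250)),blobs(T,(0,0,95),(180,60,255),(230,256,325,352)))
print('Sw',blobs(S,(0,0,85),(180,60,255),(192,214,305,325)),blobs(S,(0,0,85),(180,60,255),(228,245,300,318)))
# handle axis, black px on top by depth
P=cloud(T);v=cv2.cvtColor(T['color'],cv2.COLOR_RGB2HSV)[...,2]
m=(v<60)&(P[...,2]>.125)&(P[...,2]<.175)&(P[...,0]<.55)&(P[...,0]>.4)&(P[...,1]<-.08)&(P[...,1]>-.26)
q=P[m];l=cv2.fitLine(q[:,:2].astype(np.float32),2,0,.01,.01).ravel();print('handle',len(q),l.round(3),q[:,0].min(),q[:,2].min(),q[:,2].max())
P=cloud(S);v=cv2.cvtColor(S['color'],cv2.COLOR_RGB2HSV)[...,2]
m=(v<60)&(P[...,2]>.125)&(P[...,2]<.175)&(P[...,0]<.55)&(P[...,0]>.4)&(P[...,1]<-.08)&(P[...,1]>-.26)
q=P[m];l=cv2.fitLine(q[:,:2].astype(np.float32),2,0,.01,.01).ravel();print('handle S',len(q),l.round(3),q[:,0].min(),q[:,2].min(),q[:,2].max())
E
```

```text
pan side (array([ 0.6215, -0.1729]), 221, np.float64(0.002)) top (array([ 0.5954, -0.1201]), 3, np.float64(0.0008))
Ty [(np.int32(4), [345.0, 240.75]), (np.int32(5), [250.2, 255.6])]
Sy [(np.int32(62), [317.98, 189.24])]
To [(np.int32(6), [288.0, 248.5])]
So [(np.int32(23), [322.57, 216.09]), (np.int32(4), [308.5, 220.5]), (np.int32(67), [321.66, 228.51])]
Tw [(np.int32(623), [231.58, 239.09]), (np.int32(7), [241.43, 259.43]), (np.int32(44), [240.98, 268.09])] [(np.int32(38), [337.79, 230.68]), (np.int32(11), [327.36, 242.09]), (np.int32(10), [338.9, 243.0]), (np.int32(44), [337.93, 252.84])]
Sw [(np.int32(43), [306.16, 197.35]), (np.int32(54), [318.94, 201.17]), (np.int32(4), [314.75, 198.0])] [(np.int32(34), [315.03, 236.0]), (np.int32(11), [307.73, 232.64])]
handle 195 [ 0.987 -0.161  0.507 -0.155] 0.45538026499336304 0.13311839348064616 0.16064098438710997
handle S 60 [ 0.985 -0.172  0.497 -0.147] 0.4593388243965996 0.13860547880038462 0.1572582581337183
```

```bash
python3 - <<'E'
from refine import *
T=np.load('top0.npy',allow_pickle=True).item();S=np.load('side0.npy',allow_pickle=True).item()
print('orange',tri(T,(288,248.5),S,(308.5,220.5)))
wr=tri(T,(338.9,243),S,(314.75,198));wl=tri(T,(241.43,259.43),S,(307.73,232.64));print('white',wr,wl)
y=.082;R=np.array([[np.cos(y),-np.sin(y),0],[np.sin(y),np.cos(y),0],[0,0,1]]);C=np.array([.5835,-.043,0])
for n,p in dict(rr=(.03,-.135,.082),rl=(.03,.135,.082),dr=(-.127,-.135,.067),dl=(-.127,.135,.067),bfc=(-.115,0,.051),BR=(.145,-.255,.072),BL=(.145,.255,.072),FL=(-.145,.255,.03),FR=(-.145,-.255,.03)).items():
    X=C+R@np.array(p);print(n,X.round(4),pix(T,X).round(1),pix(S,X).round(1))
print('white in hp',R.T@(wr-C),R.T@(wl-C))
print('yellow on fascia', [ (R.T@(plane(T,*p,.052)-C)).round(4) for p in((345,240.75),(250.2,255.6))])
P=cloud(T)
for dx in range(-4,5):pass
print('pan tip plane', plane(T,327,243,.154))
E
```

```text
orange [ 0.47201003 -0.05232265  0.05419559]
white [ 0.474297   -0.19182673  0.08036229] [0.44882453 0.07777583 0.07927241]
rr [ 0.6245 -0.1751  0.082 ] [327.4 190.5] [276.5 195.7]
rl [0.6023 0.094  0.082 ] [232.6 204.6] [261.8 229. ]
dr [ 0.468  -0.1879  0.067 ] [336.9 245.8] [316.2 201.7]
dl [0.4459 0.0811 0.067 ] [240.5 260.7] [308.7 236.5]
bfc [ 0.4689 -0.0524  0.051 ] [288.1 249.7] [309.3 221.4]
BR [ 0.7489 -0.2853  0.072 ] [359.7 148.2] [255.  184.6]
BL [0.7071 0.223  0.072 ] [186.9 173.4] [218.  247.6]
FL [0.4181 0.1993 0.03  ] [200.6 274.5] [309.9 267. ]
FR [ 0.4599 -0.309   0.03  ] [376.9 247.3] [322.9 197.8]
white in hp [-0.12102618 -0.13938204  0.08036229] [-0.12433042  0.13140102  0.07927241]
yellow on fascia [array([-0.1147, -0.1629,  0.052 ]), array([-0.1153,  0.1073,  0.052 ])]
pan tip plane [ 0.46614574 -0.14857606  0.154     ]
```

The rows are not in the units I measure in: shifts go in shares of 0.75 m and turns go in shares of pi rad. I convert before sending: 0.422 m / 0.75 = 0.5627, -0.27 m / 0.75 = -0.36, -2 rad / 3.1416 = -0.6366.

>>> move_arm([
  {"delta_pos": [0.0267, -0.02, 0], "turn": [0, 0, -0.0318], "fingers": 0},
  {"delta_pos": [0.08, -0.0533, 0], "turn": [0, 0, -0.0891], "fingers": 0},
  {"delta_pos": [0.1333, -0.0933, 0], "turn": [0, 0, -0.1464], "fingers": 0},
  {"delta_pos": [0.1867, -0.1333, 0], "turn": [0, 0, -0.2037], "fingers": 0},
  {"delta_pos": [0.24, -0.1733, 0], "turn": [0, 0, -0.261], "fingers": 0},
  {"delta_pos": [0.2933, -0.2133, 0], "turn": [0, 0, -0.3183], "fingers": 0},
  {"delta_pos": [0.3467, -0.2533, 0], "turn": [0, 0, -0.3756], "fingers": 0},
  {"delta_pos": [0.4, -0.2933, 0], "turn": [0, 0, -0.4329], "fingers": 0},
  {"delta_pos": [0.4533, -0.3267, 0], "turn": [0, 0, -0.4902], "fingers": 0},
  {"delta_pos": [0.5067, -0.36, 0], "turn": [0, 0, -0.5475], "fingers": 0},
  {"delta_pos": [0.5467, -0.3867, 0], "turn": [0, 0, -0.5984], "fingers": 0},
  {"delta_pos": [0.5627, -0.4, 0], "turn": [0, 0, -0.6366], "fingers": 0},
])

```text
clock: 1.6
position: [0.5103, -0.1532, 0.242]
ee_rot: [0.377, 0.926, 0.0, -0.0]
ft_force: [0.1, 0.1, 0.0]
grip_width: 0.997
grasp_force: 0.0
```

```bash
cat >> h.py <<'E'
def to(x,y,z,yaw,cur=None):
    o=get_obs();p=np.array(o['position']);R=Ro.from_quat(o['ee_rot'])
    a=np.radians(yaw);G=Ro.from_matrix(np.array([[np.cos(a),np.sin(a),0],[np.sin(a),-np.cos(a),0],[0,0,-1]]))
    print('pos',p.round(4),'yawx',np.degrees(np.arctan2(*R.as_matrix()[1::-1,0])).round(2),'z',R.as_matrix()[:,2].round(3),'t',round(o['clock'],2),'j',np.round(o['joint_pos'],2))
    print('delta',R.inv().apply(np.array([x,y,z])-p).round(4),'turn',(R.inv()*G).as_rotvec().round(4))
E
python3 -c "
from h import *
to(.5096,-.1554,.20,170.5);to(.5096,-.1554,.137,170.5)"
```

```text
pos [ 0.5103 -0.1532  0.242 ] yawx 135.64 z [-0.     0.001 -1.   ] t 1.6 j [ 0.75  0.18 -0.61  1.68  0.1   1.32  0.92]
delta [-0.0011 -0.0021  0.042 ] turn [ 7.000e-04 -5.000e-04 -6.084e-01]
pos [ 0.5103 -0.1532  0.242 ] yawx 135.64 z [-0.     0.001 -1.   ] t 1.6 j [ 0.75  0.18 -0.61  1.68  0.1   1.32  0.92]
delta [-0.0011 -0.0021  0.105 ] turn [ 7.000e-04 -5.000e-04 -6.084e-01]
```

Converted, 0.105 m / 0.75 = 0.14, -0.001 m / 0.75 = -0.0013, -0.608 rad / 3.1416 = -0.1935.

>>> move_arm([
  {"delta_pos": [-0.0013, -0.0013, 0.0133], "turn": [0, 0, -0.0477], "fingers": 0},
  {"delta_pos": [-0.0013, -0.0027, 0.0267], "turn": [0, 0, -0.0987], "fingers": 0},
  {"delta_pos": [-0.0013, -0.0027, 0.0467], "turn": [0, 0, -0.1464], "fingers": 0},
  {"delta_pos": [-0.0013, -0.0027, 0.0667], "turn": [0, 0, -0.1935], "fingers": 0.3},
  {"delta_pos": [-0.0013, -0.0027, 0.0933], "turn": [0, 0, -0.1935], "fingers": 0.3},
  {"delta_pos": [-0.0013, -0.0027, 0.12], "turn": [0, 0, -0.1935], "fingers": 0.3},
  {"delta_pos": [-0.0013, -0.0027, 0.14], "turn": [0, 0, -0.1935], "fingers": 0.3},
  {"delta_pos": [-0.0013, -0.0027, 0.14], "turn": [0, 0, -0.1935], "fingers": 0.3},
])

```text
clock: 2.6
position: [0.508, -0.1576, 0.1363]
ee_rot: [0.087, 0.996, 0.0, -0.001]
ft_force: [0.7, -0.9, -0.3]
grip_width: 0.699
grasp_force: 0.0
```

```bash
python3 - <<'E'
from h import *
to(.5096,-.1554,.137,170.5)
im=[]
c=camera('side');a=cv2.resize(c['color'][145:235,240:360],(533,400),interpolation=cv2.INTER_CUBIC)
c=camera('top');b=cv2.resize(c['color'][170:260,290:350],(266,400),interpolation=cv2.INTER_CUBIC)
cv2.imwrite('pics/g1.png',np.clip(np.hstack([a,b])*1.4,0,255).astype(np.uint8)[...,::-1])
E
```

```text
pos [ 0.508  -0.1576  0.1363] yawx 170.05 z [-0.002  0.001 -1.   ] t 2.6 j [ 0.78  0.28 -0.65  1.81  0.19  1.12  1.47]
delta [-0.0012  0.0024 -0.0007] turn [ 0.0005 -0.002  -0.0079]
```

View pics/g1.png

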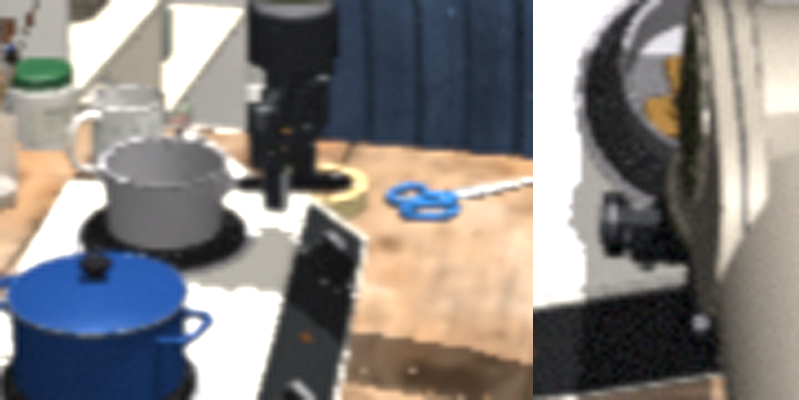

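The fingers straddle the black grip about midway. I'll correct the small lateral offset and close gently.

Converted, 0.002 m / 0.75 = 0.0027, -0.001 m / 0.75 = -0.0013, -0.008 rad / 3.1416 = -0.0025.

>>> move_arm([
  {"delta_pos": [-0.0013, 0.0027, -0.0013], "turn": [0, 0, -0.0025], "fingers": 0.4},
  {"delta_pos": [-0.0013, 0.0027, -0.0013], "turn": [0, 0, -0.0025], "fingers": 0.5},
  {"delta_pos": [-0.0013, 0.0027, -0.0013], "turn": [0, 0, -0.0025], "fingers": 0.6},
  {"delta_pos": [-0.0013, 0.0027, -0.0013], "turn": [0, 0, -0.0025], "fingers": 0.7},
  {"delta_pos": [-0.0013, 0.0027, -0.0013], "turn": [0, 0, -0.0025], "fingers": 0.8},
  {"delta_pos": [-0.0013, 0.0027, -0.0013], "turn": [0, 0, -0.0025], "fingers": 0.9},
  {"delta_pos": [-0.0013, 0.0027, -0.0013], "turn": [0, 0, -0.0025], "fingers": 1},
  {"delta_pos": [-0.0013, 0.0027, -0.0013], "turn": [0, 0, -0.0025], "fingers": 1},
], force=20)

```text
clock: 3.7
position: [0.51, -0.1559, 0.1384]
ee_rot: [0.083, 0.997, -0.0, -0.0]
ft_force: [-1.6, 0.3, 2.7]
grip_width: 0.208
grasp_force: 19.7
```

```bash
python3 - <<'E'
from refine import *
to(.5096,-.1554,.137,170.5)
c=camera('side');print(pancentre(c));o=get_obs();print(o['ft_force'],o['torque'],o['grip_width'],o['grasp_force'])
E
```

```text
pos [ 0.51   -0.1559  0.1384] yawx 170.5 z [-0. -0. -1.] t 3.7 j [ 0.78  0.28 -0.65  1.8   0.19  1.12  1.47]
delta [0.0005 0.0004 0.0014] turn [-0.0001 -0.      0.0001]
(array([ 0.6213, -0.1726]), 226, np.float64(0.0019))
[-0.74845539  0.72064898  2.46883533] [0.16594163 0.22910951 0.05915888] 0.21077011504124896 19.735377430915833
```

Converted, 0.0922 m / 0.75 = 0.1229, 0.0886 m / 0.75 = 0.1181, 0.9425 rad / 3.1416 = 0.3.

>>> move_arm([
  {"delta_pos": [-0.0001, 0.0053, 0], "turn": [0, 0, 0.0111], "fingers": 1},
  {"delta_pos": [-0.0008, 0.0159, 0], "turn": [0, 0, 0.0334], "fingers": 1},
  {"delta_pos": [-0.0028, 0.0291, 0], "turn": [0, 0, 0.0611], "fingers": 1},
  {"delta_pos": [-0.0059, 0.0419, 0], "turn": [0, 0, 0.0888], "fingers": 1},
  {"delta_pos": [-0.0101, 0.0545, 0], "turn": [0, 0, 0.1167], "fingers": 1},
  {"delta_pos": [-0.0153, 0.0667, 0], "turn": [0, 0, 0.1444], "fingers": 1},
  {"delta_pos": [-0.0217, 0.0783, 0], "turn": [0, 0, 0.1722], "fingers": 1},
  {"delta_pos": [-0.0291, 0.0893, 0], "turn": [0, 0, 0.2], "fingers": 1},
  {"delta_pos": [-0.0373, 0.0997, 0], "turn": [0, 0, 0.2278], "fingers": 1},
  {"delta_pos": [-0.0464, 0.1093, 0], "turn": [0, 0, 0.2556], "fingers": 1},
  {"delta_pos": [-0.0564, 0.1181, 0], "turn": [0, 0, 0.2833], "fingers": 1},
  {"delta_pos": [-0.0627, 0.1229, 0], "turn": [0, 0, 0.3], "fingers": 1},
])

```text
clock: 5.25
position: [0.5713, -0.0726, 0.1381]
ee_rot: [0.527, 0.85, -0.0, -0.001]
ft_force: [-4.8, 0.3, 4.7]
grip_width: 0.204
grasp_force: 20.0
```

```bash
python3 - <<'E'
from refine import *
a=np.radians(170.8-54);to(.6225+.114*np.cos(a),-.174+.114*np.sin(a),.138,116.5)
c=camera('side');print(pancentre(c));o=get_obs();print(o['ft_force'],o['torque'],o['grip_width'],o['grasp_force'])
E
```

```text
pos [ 0.5713 -0.0726  0.1381] yawx 116.36 z [-0.001 -0.    -1.   ] t 5.25 j [ 0.5   0.36 -0.55  1.7   0.2   1.14  0.36]
delta [ 0.0004 -0.      0.0001] turn [-0.0014 -0.0005 -0.0025]
(array([ 0.6189, -0.1734]), 68, np.float64(0.0018))
[-3.86159308  0.20916978  2.87532653] [-0.35893185  0.62464033 -0.20270178] 0.20752055445459294 19.837517738342285
```

Converted, 0.0834 m / 0.75 = 0.1112, 0.082 m / 0.75 = 0.1093, 0.8203 rad / 3.1416 = 0.2611.

>>> move_arm([
  {"delta_pos": [-0.0003, 0.008, 0], "turn": [0, 0, 0.0167], "fingers": 1},
  {"delta_pos": [-0.0015, 0.0212, 0], "turn": [0, 0, 0.0444], "fingers": 1},
  {"delta_pos": [-0.0039, 0.0341, 0], "turn": [0, 0, 0.0722], "fingers": 1},
  {"delta_pos": [-0.0075, 0.0469, 0], "turn": [0, 0, 0.1], "fingers": 1},
  {"delta_pos": [-0.0121, 0.0593, 0], "turn": [0, 0, 0.1278], "fingers": 1},
  {"delta_pos": [-0.0177, 0.0713, 0], "turn": [0, 0, 0.1556], "fingers": 1},
  {"delta_pos": [-0.0245, 0.0828, 0], "turn": [0, 0, 0.1833], "fingers": 1},
  {"delta_pos": [-0.0323, 0.0936, 0], "turn": [0, 0, 0.2111], "fingers": 1},
  {"delta_pos": [-0.0408, 0.1036, 0], "turn": [0, 0, 0.2389], "fingers": 1},
  {"delta_pos": [-0.0464, 0.1093, 0], "turn": [0, 0, 0.2556], "fingers": 1},
  {"delta_pos": [-0.0484, 0.1112, 0], "turn": [0, 0, 0.2611], "fingers": 1},
  {"delta_pos": [-0.0484, 0.1112, 0], "turn": [0, 0, 0.2611], "fingers": 1},
])

```text
clock: 6.8
position: [0.6625, -0.0675, 0.1384]
ee_rot: [0.821, 0.571, 0.0, -0.0]
ft_force: [-2.0, 4.0, 2.8]
grip_width: 0.206
grasp_force: 20.0
```

```bash
python3 - <<'E'
from refine import *
a=np.radians(170.8-101);to(.6225+.114*np.cos(a),-.174+.114*np.sin(a),.138,69.5)
c=camera('side');print(pancentre(c));o=get_obs();print(o['ft_force'],o['torque'],o['grip_width'],o['grasp_force'])
E
```

```text
pos [ 0.6625 -0.0675  0.1384] yawx 69.58 z [ 0.     0.001 -1.   ] t 6.8 j [ 0.31  0.52 -0.38  1.45  0.2   1.21 -0.45]
delta [ 0.0002 -0.0007  0.0004] turn [-0.     -0.0006  0.0014]
(array([ 0.6204, -0.1731]), 225, np.float64(0.0018))
[-3.03130336  4.32620417  2.88294293] [ 0.80377878  0.38668635 -0.17575934] 0.20294416326041914 19.948438704013824
```

Converted, -0.15 m / 0.75 = -0.2, -0.13 m / 0.75 = -0.1733.

>>> move_arm([
  {"delta_pos": [0, 0, 0], "turn": [0, 0, 0], "fingers": 0.7},
  {"delta_pos": [0, 0, 0], "turn": [0, 0, 0], "fingers": 0.55},
  {"delta_pos": [0, 0, 0], "turn": [0, 0, 0], "fingers": 0.4},
  {"delta_pos": [0, 0, 0], "turn": [0, 0, 0], "fingers": 0.3},
  {"delta_pos": [0, 0, 0], "turn": [0, 0, 0], "fingers": 0.3},
  {"delta_pos": [0, 0, -0.0133], "turn": [0, 0, 0], "fingers": 0.3},
  {"delta_pos": [0, 0, -0.04], "turn": [0, 0, 0], "fingers": 0.3},
  {"delta_pos": [0, 0, -0.08], "turn": [0, 0, 0], "fingers": 0.3},
  {"delta_pos": [0, 0, -0.1333], "turn": [0, 0, 0], "fingers": 0.3},
  {"delta_pos": [-0.0533, 0, -0.1733], "turn": [0, 0, 0], "fingers": 0.3},
  {"delta_pos": [-0.1333, -0.0267, -0.1733], "turn": [0, 0, 0], "fingers": 0.3},
  {"delta_pos": [-0.2, -0.04, -0.1733], "turn": [0, 0, 0], "fingers": 0.3},
])

```text
clock: 8.35
position: [0.5808, -0.1997, 0.2707]
ee_rot: [0.822, 0.57, 0.001, 0.001]
ft_force: [0.9, -0.9, -0.2]
grip_width: 0.701
grasp_force: 0.0
```

```bash
python3 - <<'E'
from refine import *
to(.45,-.3,.26,70)
c=camera('side');print(pancentre(c));d=camera('top')
P=cloud(c);v=cv2.cvtColor(c['color'],cv2.COLOR_RGB2HSV)[...,2]
for n,c_ in(('s',c),('t',d)):
    P=cloud(c_);v=cv2.cvtColor(c_['color'],cv2.COLOR_RGB2HSV)[...,2]
    m=(v<60)&(P[...,2]>.128)&(P[...,2]<.175)&(abs(P[...,0]-.68)<.07)&(abs(P[...,1]+.06)<.07)&(np.hypot(P[...,0]-.621,P[...,1]+.173)>.07)
    q=P[m]
    if len(q)>5:
        l=cv2.fitLine(q[:,:2].astype(np.float32),2,0,.01,.01).ravel();print(n,len(q),l.round(3),'max r',np.hypot(q[:,0]-.622,q[:,1]+.174).max())
a=cv2.resize(d['color'][140:280,180:380],(800,560),interpolation=cv2.INTER_CUBIC)
cv2.imwrite('pics/t2.png',a[...,::-1])
E
```

```text
pos [ 0.5808 -0.1997  0.2707] yawx 69.48 z [ 0.002 -0.001 -1.   ] t 8.35 j [ 0.53  0.32 -0.35  1.44  0.11  1.41 -0.18]
delta [-0.1398 -0.0874  0.0105] turn [ 0.0028  0.0004 -0.009 ]
(array([ 0.6202, -0.1733]), 223, np.float64(0.0019))
s 64 [ 0.408  0.913  0.659 -0.053] max r 0.17188474177246138
t 180 [ 0.34   0.941  0.66  -0.064] max r 0.16668359277476838
```

View pics/t2.png

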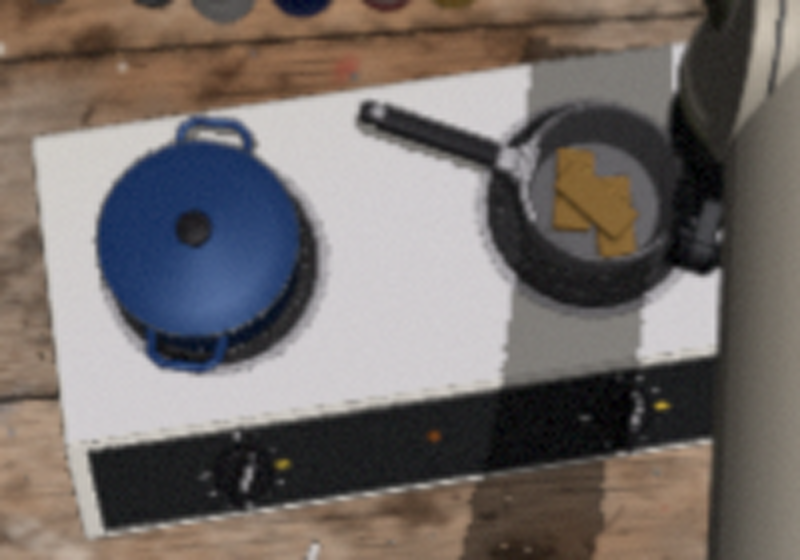

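The handle now slants back and inward, with its tip at about (370,110) in the crop. The pan sits on its ring and the pot hasn't moved. Next I'll measure the right dial's angle.

```bash
cat > dial.py <<'E'
from refine import *
y=.082;RH=np.array([[np.cos(y),-np.sin(y),0],[np.sin(y),np.cos(y),0],[0,0,1]]);C=np.array([.5835,-.043,0])
s,k=np.sin(np.radians(35)),np.cos(np.radians(35));u=np.array([k,0,s]);n=np.array([-s,0,k]);r=np.array([0,-1.,0])
def dial(c,yy,off=.028,th=None,show=True):
    A=np.array([-.127,yy,.067])+(off-.02)*n
    p=pix(c,C+RH@A).round().astype(int);W=13
    g=c['color'].astype(int);L=[]
    for v in range(p[1]-W,p[1]+W):
        for uu in range(p[0]-W,p[0]+W):
            d=RH.T@np.array(c['R']).T@ray(c,uu,v);o=RH.T@(org(c)-C)
            X=o+d*((A-o)@n/(d@n));e=X-A
            if np.hypot(e@u,e@r)<.022:L.append((e@u,e@r,g[v,uu].min(),np.ptp(g[v,uu])))
    L=np.array(L);t=th or np.percentile(L[:,2],50)+25
    m=(L[:,2]>t)&(L[:,3]<40);q=L[m];w=q[:,2]-t
    ce=(q[:,:2]*w[:,None]).sum(0)/w.sum()
    ev,V=np.linalg.eigh(np.cov(q[:,:2].T,aweights=w));d=V[:,1]*np.sign(V[0,1])
    print(yy,'px',p,'n',len(q),'cen(up,right)mm',(ce*1e3).round(1),'ang cen',np.arctan2(ce[1],ce[0]).round(2),'PCA ang',np.arctan2(d[1],d[0]).round(2),'sd',(np.sqrt(ev)*1e3).round(1))
    return L
E
python3 - <<'E'
from dial import *
for nme in('top','side'):
    c=camera(nme)
    for yy in(.135,-.135):
        L=dial(c,yy)
    np.save(nme+'1.npy',c,allow_pickle=True)
E
```

```text
0.135 px [241 262] n 47 cen(up,right)mm [-7.9  1.6] ang cen 2.95 PCA ang 0.13 sd [ 6.8 13.3]
-0.135 px [338 247] n 37 cen(up,right)mm [-6.2  2.5] ang cen 2.76 PCA ang 0.13 sd [ 6.2 15.3]
0.135 px [310 235] n 21 cen(up,right)mm [-3.   2.3] ang cen 2.47 PCA ang 0.18 sd [ 4.6 15.3]
-0.135 px [317 200] n 7 cen(up,right)mm [-14.2   2.9] ang cen 2.94 PCA ang 0.92 sd [ 8.8 10. ]
```

```bash
python3 - <<'E'
from dial import *
T=np.load('top1.npy',allow_pickle=True).item();S=np.load('side1.npy',allow_pickle=True).item()
tiles=[]
for c in(T,S):
  for yy in(.135,-.135):
    N=280;im=np.zeros((N,N,3),np.uint8);A=np.array([-.127,yy,.067])+.008*n
    mx=np.zeros((N,N),np.float32);my=mx.copy()
    for i in range(N):
        for j in range(N):
            X=A+((N/2-i)*u+(j-N/2)*r)*.0002
            mx[i,j],my[i,j]=pix(c,C+RH@X)
    im=cv2.remap(c['color'],mx,my,cv2.INTER_CUBIC)
    im=np.clip(im*1.5,0,255).astype(np.uint8);cv2.drawMarker(im,(N//2,N//2),(255,0,0),0,10);cv2.circle(im,(N//2,N//2),100,(0,255,0),1)
    tiles.append(im)
cv2.imwrite('pics/d.png',np.vstack([np.hstack(tiles[:2]),np.hstack(tiles[2:])])[...,::-1])
E
```

```text
(no output)
```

View pics/d.png

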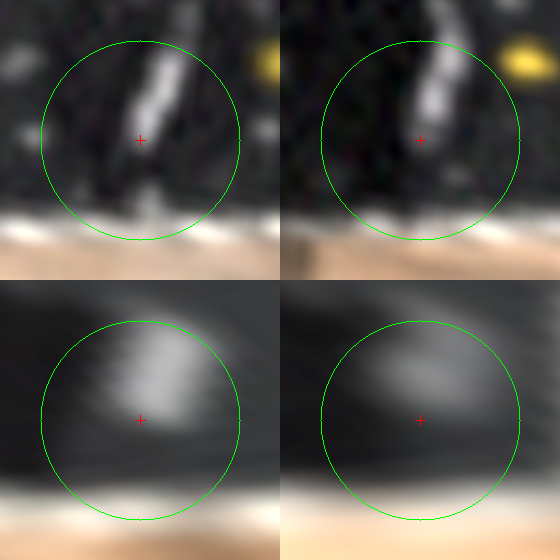

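The line on the right dial runs from its axis at (420,140) to about (452,52), so the dial sits near 0.36 rad. The left dial reads near 0.4. I'll work out the tilted pre-grasp pose.

```bash
cat >> dial.py <<'E'
def tgt(off,ang,du=0,dr=0,pr=True):
    o=get_obs();p=np.array(o['position']);R=Ro.from_quat(o['ee_rot'])
    b=np.cos(ang)*u+np.sin(ang)*r;x=-b;z=-n;yv=np.cross(z,x)
    G=Ro.from_matrix(RH@np.stack([x,yv,z],1));A=C+RH@(np.array([-.127,-.135,.067])+(off-.02)*n+du*u+dr*r)
    L=(RH.T@(p-C)-np.array([-.127,-.135,.067]));M=RH.T@R.as_matrix()
    print('cur off',(L@n+.02).round(4),'u,r',(L@u).round(4),(L@r).round(4),'ang',np.arctan2(-M[:,0]@r,-M[:,0]@u).round(3),'tilt err',np.arccos(min(1,M[:,2]@-n)).round(3))
    print('j',np.round(o['joint_pos'],2),'t',round(o['clock'],2),'ft',np.round(o['ft_force'],1),'gw',round(o['grip_width'],3),'gf',np.round(o['grasp_force'],1))
    print('delta',R.inv().apply(A-p).round(4),'turn',(R.inv()*G).as_rotvec().round(4),'A',A.round(3))
E
python3 -c "
from dial import *
tgt(.114,.36)"
```

```text
cur off 0.1219 u,r 0.2086 0.0203 ang 1.94 tilt err 0.609
j [ 0.53  0.32 -0.35  1.44  0.11  1.41 -0.18] t 8.55 ft [ 0.2 -0.2  0. ] gw 0.698 gf 0.0
delta [-0.0528 -0.1593  0.1257] turn [-0.6327 -0.2549 -1.596 ] A [ 0.414 -0.192  0.144]
```

Converted, -0.159 m / 0.75 = -0.212, 0.126 m / 0.75 = 0.168, -1.596 rad / 3.1416 = -0.508.

>>> move_arm([
  {"delta_pos": [-0.0133, -0.0333, 0], "turn": [-0.0169, -0.0067, -0.0423], "fingers": 0.5},
  {"delta_pos": [-0.0267, -0.0733, 0], "turn": [-0.0353, -0.0143, -0.0888], "fingers": 0.5},
  {"delta_pos": [-0.04, -0.1133, 0], "turn": [-0.0541, -0.0216, -0.1369], "fingers": 0.5},
  {"delta_pos": [-0.0533, -0.1533, 0], "turn": [-0.0726, -0.0293, -0.183], "fingers": 0.5},
  {"delta_pos": [-0.0667, -0.1933, 0.0067], "turn": [-0.0907, -0.0366, -0.2285], "fingers": 0.5},
  {"delta_pos": [-0.0707, -0.212, 0.0267], "turn": [-0.1089, -0.0439, -0.2744], "fingers": 0.5},
  {"delta_pos": [-0.0707, -0.212, 0.0467], "turn": [-0.127, -0.0512, -0.3199], "fingers": 0.5},
  {"delta_pos": [-0.0707, -0.212, 0.0733], "turn": [-0.1448, -0.0586, -0.3657], "fingers": 0.5},
  {"delta_pos": [-0.0707, -0.212, 0.1], "turn": [-0.163, -0.0656, -0.4116], "fingers": 0.5},
  {"delta_pos": [-0.0707, -0.212, 0.1267], "turn": [-0.1811, -0.0729, -0.4571], "fingers": 0.5},
  {"delta_pos": [-0.0707, -0.212, 0.1533], "turn": [-0.1974, -0.0796, -0.4978], "fingers": 0.5},
  {"delta_pos": [-0.0707, -0.212, 0.168], "turn": [-0.2015, -0.0812, -0.508], "fingers": 0.5},
])

```text
clock: 10.05
position: [0.4153, -0.1906, 0.1424]
ee_rot: [0.128, 0.945, 0.067, 0.293]
ft_force: [0.4, 0.4, -0.1]
grip_width: 0.502
grasp_force: 0.0
```

```bash
python3 -c "
from dial import *
tgt(.114,.36);tgt(.025,.36)"
```

```text
cur off 0.112 u,r 0.0 -0.0016 ang 0.354 tilt err 0.004
j [ 0.36 -0.24  0.22  2.41 -0.62  0.56  2.35] t 10.05 ft [ 0.4  0.4 -0.1] gw 0.502 gf 0.0
delta [-0.0005 -0.0015 -0.002 ] turn [ 0.0042 -0.0017  0.0064] A [ 0.414 -0.192  0.144]
cur off 0.112 u,r 0.0 -0.0016 ang 0.354 tilt err 0.004
j [ 0.36 -0.24  0.22  2.41 -0.62  0.56  2.35] t 10.05 ft [ 0.4  0.4 -0.1] gw 0.502 gf 0.0
delta [-0.0007 -0.0019  0.087 ] turn [ 0.0042 -0.0017  0.0064] A [ 0.465 -0.188  0.071]
```

Converted, 0.067 m / 0.75 = 0.0893, -0.0019 m / 0.75 = -0.0025, 0.004 rad / 3.1416 = 0.0013.

>>> move_arm([
  {"delta_pos": [-0.0009, -0.0025, 0.0133], "turn": [0.0013, -0.0006, 0.0019], "fingers": 0.5},
  {"delta_pos": [-0.0009, -0.0025, 0.0333], "turn": [0.0013, -0.0006, 0.0019], "fingers": 0.5},
  {"delta_pos": [-0.0009, -0.0025, 0.0533], "turn": [0.0013, -0.0006, 0.0019], "fingers": 0.5},
  {"delta_pos": [-0.0009, -0.0025, 0.0733], "turn": [0.0013, -0.0006, 0.0019], "fingers": 0.5},
  {"delta_pos": [-0.0009, -0.0025, 0.0867], "turn": [0.0013, -0.0006, 0.0019], "fingers": 0.5},
  {"delta_pos": [-0.0009, -0.0025, 0.0893], "turn": [0.0013, -0.0006, 0.0019], "fingers": 0.5},
  {"delta_pos": [-0.0009, -0.0025, 0.0893], "turn": [0.0013, -0.0006, 0.0019], "fingers": 0.5},
])

```text
clock: 10.92
position: [0.4534, -0.1903, 0.0878]
ee_rot: [0.134, 0.944, 0.066, 0.293]
ft_force: [-0.3, -0.1, 0.6]
grip_width: 0.5
grasp_force: 0.0
```

```bash
python3 - <<'E'
from dial import *
tgt(.025,.36)
c=camera('side');a=cv2.resize(c['color'][165:225,270:350],(533,400),interpolation=cv2.INTER_CUBIC)
cv2.imwrite('pics/g2.png',np.clip(a*1.5,0,255).astype(np.uint8)[...,::-1])
E
```

```text
cur off 0.0455 u,r -0.0001 0.0012 ang 0.364 tilt err 0.002
j [ 0.23 -0.05  0.29  2.4  -0.89  0.41  2.58] t 10.93 ft [-0.3 -0.1  0.6] gw 0.5 gf 0.0
delta [0.0003 0.0012 0.0205] turn [-0.0021  0.0001 -0.0042] A [ 0.465 -0.188  0.071]
```

View pics/g2.png

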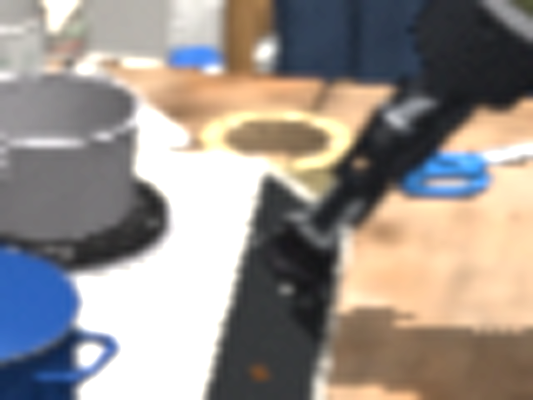

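The tilted fingers line up over the dial. Joint 7 is near its limit, so I'll take the bar at about 0.5 rad. The dial will align itself in the pads, and turning further takes the joint away from its limit.

Converted, 0.0205 m / 0.75 = 0.0273, 0.019 m / 0.75 = 0.0253, 0.14 rad / 3.1416 = 0.0446.

>>> move_arm([
  {"delta_pos": [0, 0.0013, 0], "turn": [-0.0006, 0, 0.0255], "fingers": 0.5},
  {"delta_pos": [0, 0.0013, 0.004], "turn": [-0.0006, 0, 0.0446], "fingers": 0.5},
  {"delta_pos": [0, 0.0013, 0.0107], "turn": [-0.0006, 0, 0.0446], "fingers": 0.5},
  {"delta_pos": [0, 0.0013, 0.0187], "turn": [-0.0006, 0, 0.0446], "fingers": 0.5},
  {"delta_pos": [0, 0.0013, 0.0253], "turn": [-0.0006, 0, 0.0446], "fingers": 0.5},
  {"delta_pos": [0, 0.0013, 0.0273], "turn": [-0.0006, 0, 0.0446], "fingers": 0.55},
  {"delta_pos": [0, 0.0013, 0.0273], "turn": [-0.0006, 0, 0.0446], "fingers": 0.65},
], force=20)

```text
clock: 11.85
position: [0.4646, -0.1889, 0.0707]
ee_rot: [0.2, 0.933, 0.087, 0.288]
ft_force: [0.0, 0.3, 0.3]
grip_width: 0.348
grasp_force: 0.0
```

```bash
python3 -c "
from dial import *
tgt(.025,.5)"
```

```text
cur off 0.025 u,r -0.0007 0.0006 ang 0.504 tilt err 0.001
j [ 0.22  0.01  0.29  2.4  -1.03  0.39  2.56] t 11.85 ft [0.  0.3 0.3] gw 0.348 gf 0.0
delta [-0.0003  0.0009 -0.    ] turn [-0.0007 -0.0001 -0.0045] A [ 0.465 -0.188  0.071]
```

Converted, 0.001 m / 0.75 = 0.0013.

>>> move_arm([
  {"delta_pos": [0, 0.0013, 0], "turn": [0, 0, 0], "fingers": 0.75},
  {"delta_pos": [0, 0.0013, 0], "turn": [0, 0, 0], "fingers": 0.85},
  {"delta_pos": [0, 0.0013, 0], "turn": [0, 0, 0], "fingers": 0.95},
  {"delta_pos": [0, 0.0013, 0], "turn": [0, 0, 0], "fingers": 1},
  {"delta_pos": [0, 0.0013, 0], "turn": [0, 0, 0], "fingers": 1},
], force=20)

```text
clock: 12.48
position: [0.465, -0.188, 0.0712]
ee_rot: [0.2, 0.932, 0.087, 0.288]
ft_force: [-5.6, 0.7, 4.8]
grip_width: 0.122
grasp_force: 22.7
```

```bash
python3 -c "
from dial import *
tgt(.025,1.571)"
```

```text
cur off 0.0252 u,r -0.0001 -0.0002 ang 0.505 tilt err 0.001
j [ 0.22  0.01  0.28  2.4  -1.02  0.38  2.56] t 12.47 ft [-5.6  0.7  4.8] gw 0.122 gf 22.7
delta [-0.0001 -0.0001  0.0002] turn [-3.0000e-04  6.0000e-04  1.0662e+00] A [ 0.465 -0.188  0.071]
```

Converted, -0.0005 m / 0.75 = -0.0007, 0.22 rad / 3.1416 = 0.07.

>>> move_arm([
  {"delta_pos": [0, 0, -0.0007], "turn": [0, 0, 0.0159], "fingers": 1},
  {"delta_pos": [0, 0, -0.0007], "turn": [0, 0, 0.0414], "fingers": 1},
  {"delta_pos": [0, 0, -0.0007], "turn": [0, 0, 0.07], "fingers": 1},
  {"delta_pos": [0, 0, -0.0007], "turn": [0, 0, 0.0987], "fingers": 1},
  {"delta_pos": [0, 0, -0.0007], "turn": [0, 0, 0.1273], "fingers": 1},
  {"delta_pos": [0, 0, -0.0007], "turn": [0, 0, 0.156], "fingers": 1},
  {"delta_pos": [0, 0, -0.0007], "turn": [0, 0, 0.1751], "fingers": 1},
])

```text
clock: 13.35
position: [0.4652, -0.1874, 0.0716]
ee_rot: [0.446, 0.843, 0.162, 0.253]
ft_force: [5.3, 2.2, -3.4]
grip_width: 0.123
grasp_force: 21.0
```

```bash
python3 -c "
from dial import *
tgt(.0245,1.571)"
```

```text
cur off 0.0253 u,r 0.0004 -0.0008 ang 1.056 tilt err 0.0
j [ 0.22  0.01  0.29  2.4  -1.02  0.38  2.  ] t 13.35 ft [ 5.3  2.2 -3.4] gw 0.123 gf 21.0
delta [-0.0005 -0.0007  0.0008] turn [ 1.000e-04 -2.000e-04  5.149e-01] A [ 0.465 -0.188  0.071]
```

Converted, 0.0003 m / 0.75 = 0.0004, 0.515 rad / 3.1416 = 0.1639.

>>> move_arm([
  {"delta_pos": [0, 0, 0.0004], "turn": [0, 0, 0.0255], "fingers": 1},
  {"delta_pos": [0, 0, 0.0004], "turn": [0, 0, 0.0541], "fingers": 1},
  {"delta_pos": [0, 0, 0.0004], "turn": [0, 0, 0.0828], "fingers": 1},
  {"delta_pos": [0, 0, 0.0004], "turn": [0, 0, 0.1114], "fingers": 1},
  {"delta_pos": [0, 0, 0.0004], "turn": [0, 0, 0.1401], "fingers": 1},
  {"delta_pos": [0, 0, 0.0004], "turn": [0, 0, 0.1592], "fingers": 1},
  {"delta_pos": [0, 0, 0.0004], "turn": [0, 0, 0.1639], "fingers": 1},
  {"delta_pos": [0, 0, 0.0004], "turn": [0, 0, 0.1639], "fingers": 1},
])

```text
clock: 14.35
position: [0.4658, -0.1872, 0.0719]
ee_rot: [0.645, 0.702, 0.221, 0.204]
ft_force: [3.8, 4.6, 3.7]
grip_width: 0.121
grasp_force: 22.0
```

```bash
python3 -c "
from dial import *
tgt(.0245,1.571)"
```

```text
cur off 0.0252 u,r 0.0011 -0.0009 ang 1.568 tilt err 0.001
j [ 0.22  0.01  0.29  2.4  -1.02  0.39  1.49] t 14.35 ft [3.8 4.6 3.7] gw 0.121 gf 22.0
delta [-0.0009 -0.0011  0.0007] turn [ 0.0012 -0.0007  0.0033] A [ 0.465 -0.188  0.071]
```

Now I'll release, back off along the dial's axis and check.

Converted, -0.08 m / 0.75 = -0.1067, -0.075 m / 0.75 = -0.1.

>>> move_arm([
  {"delta_pos": [0, 0, 0], "turn": [0, 0, 0], "fingers": 0.85},
  {"delta_pos": [0, 0, 0], "turn": [0, 0, 0], "fingers": 0.7},
  {"delta_pos": [0, 0, 0], "turn": [0, 0, 0], "fingers": 0.6},
  {"delta_pos": [0, 0, -0.008], "turn": [0, 0, 0], "fingers": 0.6},
  {"delta_pos": [0, 0, -0.0213], "turn": [0, 0, 0], "fingers": 0.6},
  {"delta_pos": [0, 0, -0.04], "turn": [0, 0, 0], "fingers": 0.6},
  {"delta_pos": [0, 0, -0.06], "turn": [0, 0, 0], "fingers": 0.6},
  {"delta_pos": [0, 0, -0.08], "turn": [0, 0, 0], "fingers": 0.6},
  {"delta_pos": [0, 0, -0.1], "turn": [0, 0, 0], "fingers": 0.6},
  {"delta_pos": [0, 0, -0.1067], "turn": [0, 0, 0], "fingers": 0.6},
])

```text
clock: 15.6
position: [0.4188, -0.1922, 0.1373]
ee_rot: [0.646, 0.701, 0.221, 0.205]
ft_force: [0.1, -0.6, -0.5]
grip_width: 0.398
grasp_force: 0.0
```

```bash
python3 -c "
from dial import *
tgt(.0245,1.571)
R=Ro.from_quat(get_obs()['ee_rot'])
for w in([0,-.12,.12],[0,-.25,.12]): print(R.inv().apply(w).round(3))"
```

```text
cur off 0.1058 u,r -0.0001 0.0002 ang 1.57 tilt err 0.002
j [ 0.39 -0.22  0.19  2.41 -0.65  0.54  1.16] t 15.6 ft [ 0.1 -0.6 -0.5] gw 0.398 gf 0.0
delta [0.0004 0.0001 0.0813] turn [0.0005 0.0018 0.0009] A [ 0.465 -0.188  0.071]
[-0.12   0.061 -0.104]
[-0.249  0.052 -0.11 ]
```

Converted, -0.25 m / 0.75 = -0.3333, -0.12 m / 0.75 = -0.16.

>>> move_arm([
  {"delta_pos": [-0.0267, 0.02, -0.04], "turn": [0, 0, 0], "fingers": 0.6},
  {"delta_pos": [-0.0667, 0.04, -0.08], "turn": [0, 0, 0], "fingers": 0.6},
  {"delta_pos": [-0.1133, 0.06, -0.12], "turn": [0, 0, 0], "fingers": 0.6},
  {"delta_pos": [-0.16, 0.0733, -0.14], "turn": [0, 0, 0], "fingers": 0.6},
  {"delta_pos": [-0.2133, 0.0733, -0.1467], "turn": [0, 0, 0], "fingers": 0.6},
  {"delta_pos": [-0.2667, 0.0733, -0.1467], "turn": [0, 0, 0], "fingers": 0.6},
  {"delta_pos": [-0.3067, 0.0707, -0.1467], "turn": [0, 0, 0], "fingers": 0.6},
  {"delta_pos": [-0.3333, 0.0693, -0.1467], "turn": [0, 0, 0], "fingers": 0.6},
  {"delta_pos": [-0.3333, 0.0693, -0.1467], "turn": [0, 0, 0], "fingers": 0.6},
])

```text
clock: 16.73
position: [0.419, -0.4434, 0.2557]
ee_rot: [0.647, 0.701, 0.22, 0.203]
ft_force: [-0.1, 0.3, -1.0]
grip_width: 0.402
grasp_force: 0.0
```

```bash
python3 - <<'E'
from dial import *
S=camera('side');T=camera('top');print(pancentre(S),np.round(get_obs()['position'],3))
A_=cv2.resize(T['color'][145:280,180:385],(798,300*798//455),interpolation=cv2.INTER_CUBIC)[:525] if 0 else cv2.resize(T['color'][145:275,185:385],(480,312),interpolation=cv2.INTER_CUBIC)
N=280;t=[]
for yy in(.135,-.135):
    mx=np.zeros((N,N),np.float32);my=mx.copy();A=np.array([-.127,yy,.067])+.008*n
    for i in range(N):
        for j in range(N): mx[i,j],my[i,j]=pix(T,C+RH@(A+((N/2-i)*u+(j-N/2)*r)*.0002))
    im=cv2.remap(T['color'],mx,my,cv2.INTER_CUBIC);im=np.clip(im*1.5,0,255).astype(np.uint8);cv2.drawMarker(im,(140,140),(255,0,0),0,10);t.append(im)
out=np.zeros((600,560,3),np.uint8);out[:312,:480]=A_;out[320:600]=np.hstack(t)
cv2.imwrite('pics/e.png',out[...,::-1])
for nme,c in(('t',T),('s',S)):
    P=cloud(c);v=cv2.cvtColor(c['color'],cv2.COLOR_RGB2HSV)[...,2]
    m=(v<60)&(P[...,2]>.128)&(P[...,2]<.175)&(abs(P[...,0]-.68)<.07)&(abs(P[...,1]+.06)<.07)&(np.hypot(P[...,0]-.621,P[...,1]+.173)>.07)
    print(nme,cv2.fitLine(P[m][:,:2].astype(np.float32),2,0,.01,.01).ravel().round(3))
E
```

```text
(array([ 0.6199, -0.1731]), 213, np.float64(0.0018)) [ 0.419 -0.442  0.256]
t [ 0.339  0.941  0.66  -0.064]
s [ 0.374  0.928  0.658 -0.056]
```

View pics/e.png

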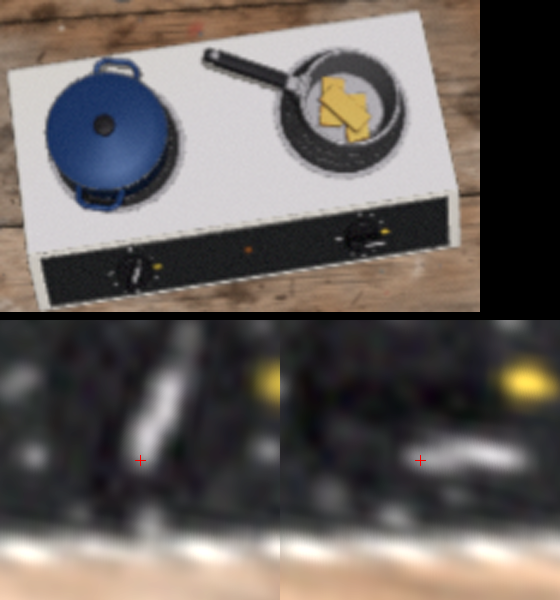

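The right pointer now lies level at about 1.57 rad. The left dial and the pot are unchanged, the pan is centred on its ring, and its handle slants back with the tip at about (210,58). I'm handing in.

```bash
python3 -c "
from workcell import hand_in
print(hand_in())"
```

```text
the job is handed in; nothing more can be done
None
```

I handed the job in at about 17 s. The pan's handle slants back and inward over the hotplate with the pan still centred, and the right dial is at its yellow mark. In the last pictures the pot and the other dial hadn't moved. The hand-in returned no verdict.

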